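Lay the tasting board and present the flask

TASK

Lay the tasting board for a guest: stand the round steel cup and the square steel cup, in either order, mouth up and fully down in the recesses of the wooden board that match their shapes, and let go of them. Then draw the steel flask up out of its holder and present it over the board: raised with its foot about 15 cm above the table, leaning about 45 degrees (any direction), touching nothing but the gripper. Finish while still holding it like that, keep it still, and leave the glass tumbler, the log slice and the canister alone.

Things in the scene. Friction and masses are not known exactly. Their poses are not given: they have to be found in the camera images.
- cup_round: Open round cup of plain steel, outer diameter 60 mm, 70 mm high (all sizes in this list are in mm), straight wall 3 thick, about 0.14 kg, standing on the table mouth up. Origin: centre of its underside, z up its axis.
- cup_square: Open square cup of plain steel, 48 x 48 outside, 70 high, walls 3 thick, about 0.14 kg, standing on the table mouth up. Origin: centre of its underside, z up, x and y square to its flat sides; any quarter turn fits the square recess.
- board: Light wooden board fixed to the table, 120 (its x) by 220 (its y) by 20 thick, with two recesses 10 deep in its top. Origin: centre of its underside, z up.
- board_hole0 (a point): Centre of the mouth of the round recess (diameter 63, floor 10 below the mouth), at the level of the board's top, 20 above the table; it lies 52 from the board's centre along the board's +y. Axes as the board's.
- board_hole1 (a point): Centre of the mouth of the square recess (51 x 51, sides along the board's x and y, floor 10 below the mouth), at the level of the board's top, 20 above the table; it lies 52 from the board's centre along the board's -y. Axes as the board's.
- holder: Metal holder fixed to the table: a 90 x 90 plate, 8 thick, with an upright open tube of outer diameter 66, bore 58, its rim 68 above the table. The flask stands in the tube on the plate. Origin: centre of the plate's underside.
- flask: Closed steel flask, about 0.25 kg, 165 tall: round body of diameter 52 up to 98 above its foot, shoulder narrowing to 112, then a straight neck of diameter 30 from 112 to the flat top at 165, which is where to grip it. It starts upright in the holder, its foot 8 above the table. Origin: centre of its foot, z along its axis to the top.
- flask_mid (a point): Point on the flask's axis, 80 above its foot; it is to end over the board.
- tumbler: Bystander: clear glass tumbler, rim diameter 68, 85 high, loose. Origin: centre of its underside.
- log_slice: Bystander: slice of a dark log, diameter 100, 45 high, loose. Origin: centre of its underside.
- canister: Bystander: closed metal canister, diameter 64, 90 high, loose. Origin: centre of its underside.
Not all that is in view belongs to the job. Leave any pink look-alike of the cup_square alone. What is shaped like the cup_round but pink is not meant.

How it is judged (in metres and radians):
On the way, in this order (a step that is already met when the one before it is completed fails the run):
1. both cups stand fully down in their matching recesses and are let go (horizontal distance between cup_round and board_hole0 below 0.004 m and z of cup_round in the frame of board_hole0 below -0.0075 m and angle between each of cup_round, cup_square's own z axis and vertical below 0.06 rad and contact force between the fingers and cup_round below 0.1 N and horizontal distance between cup_square and board_hole1 below 0.004 m and z of cup_square in the frame of board_hole1 below -0.0075 m and contact force between the fingers and cup_square below 0.1 N), for 0.2 s.
2. the flask is drawn up out of its holder by the gripper (contact force between the fingers and flask above 1 N and z of flask in the frame of holder above 0.08 m), for 0.2 s.
At the end, for the whole second after the job is handed in: Cups untouched in their own recesses: within 4 mm of centre, 7.5 mm or more below the board top, upright. Flask gripped, still, foot over 100 mm up, leaning 33 to 57 degrees, flask_mid within 100 mm (level) of the board centre, touching nothing else. Bystanders within 30 mm of their start (all of step 1 and contact force between the fingers and flask above 1 N and height (world z) of flask above 0.1 m and angle between flask's own z axis and vertical between 0.57 and 1 rad and horizontal distance between flask_mid and board below 0.1 m and linear speed of each of flask, cup_round, cup_square below 0.03 m/s and angular speed of flask below 0.15 rad/s and contact force between flask and holder below 0.1 N and contact force between flask and board below 0.1 N and contact force between flask and cup_round below 0.1 N and contact force between flask and cup_square below 0.1 N and contact force between flask and tumbler below 0.1 N and contact force between flask and log_slice below 0.1 N and contact force between flask and canister below 0.1 N and distance of each of tumbler, log_slice, canister from where it was at the start of the episode below 0.03 m and angle between each of tumbler, log_slice, canister's own z axis and vertical below 0.2 rad); the arm keeps its last pose, push and grip.
It fails at once if a bystander is pushed away or knocked over (distance of any of tumbler, log_slice, canister from where it was at the start of the episode above 0.03 m or angle between any of tumbler, log_slice, canister's own z axis and vertical above 0.3 rad).
It also fails if it takes over 61 s, if anything falls off the work surface, if the arm or the gripper's body presses on something with over 40 N, if the wrist force passes 120 N, or if a joint passes its speed limit or range.

ROBOT

A 6-joint arm with a two-finger parallel gripper is mounted at the origin on the work surface. World frame = base frame: x ahead of the robot, y to its left, z up, the work surface at z = 0. Lengths are in m, angles in degrees, forces in N, time in s.
With the tool pointing down it reaches from about 0.3 to 0.75 m from the base axis. Payload 8.5 kg.
Tool frame: the origin (TCP) lies midway between the tips of the shut fingers; the grasp point (between the pads) lies 19 mm behind it; y points along the fingers, x is the direction in which the jaws open and shut, and the axes are right-handed (so a half turn about y gives the same grasp; the last joint's range is limited). The gripper opens to 88 mm and grips with 3 to 60 N. Pads are 18 mm wide; open, the fingers measure 123 mm over their backs; the gripper's body (75 mm by 187 mm) begins 45 mm behind the grasp point.
Start: joints at [52.294, 21.807, 74.336, -0, 83.858, -12.336], TCP at [0.236, 0.497, 0.239] pointing down, gripper open.
Joint ranges: [-178.18, 178.18], [-50.72, 133.34], [12.68, 142.11], [-81.47, 261.47], [9.98, 163.14], [-165.26, 165.26]. Speed limits (degrees/s): [136.94, 136.94, 180, 180, 180, 180].

INTERFACE

Orientations are given as [roll, pitch, yaw] about the fixed x, y, z axes, in that order (R = Rz(yaw) Ry(pitch) Rx(roll)).
In Python, from station import bot gives the robot as it stands. The module is installed in compiled form; this text tells all that it offers.
- The arm moves only by the shell command python3 -m handwheel 'ROWS' [FORCE]. ROWS is JSON, one flat list of numbers, 7 for each row, row after row: the shift along the tool's x, y, z in mm, then the turn, a rotation vector about the tool's x, y, z in degrees, then the finger opening in mm, from 0 to 88.1. In form: [x, y, z, ax, ay, az, hand, x, y, z, ax, ay, az, hand, ...]. A call has 1 to 8 rows; each row shifts and turns the commanded pose from where the row before left it, along the tool's axes as they then stand; what a row does not reach is not made up. A row lasts 1/10 s, in which the tool goes at most 50 mm and 8.59 degrees, less where a joint would pass 70% of its speed; a pose out of reach is approached as far as the arm can. A call is refused whole if a number of a shift passes 50 or a number of a turn 8.59, either way. A call with a gripper value outside its range is refused whole. The fingers move at their own pace and stop on an object; FORCE is the grip in N (left out, the last holds). Time passes only in rows, so rows that do not move let the fingers close. It gives the time, the measured TCP pose, the force and the opening at its end, in the units of the state.
- bot.observe(): the state, without advancing time (a new reading comes with each control period).
- bot.capture(name): name is "side" or "top"; returns the picture (420x560x3 uint8, red, green, blue); there is no depth.
- bot.camera_params(name): a dict with "mtx" (3x3 intrinsics, pixels), "k1" (the pictures are not rectified: a ray, as slopes to the right and down, at radius r is drawn at 1 + k1 r^2 times it, then the intrinsics apply), "T" (4x4, takes a point from camera to world coordinates). Camera axes: x right, y up, looking along -z (the intrinsics and any distortion apply to the point x, -y, -z); pixel columns grow to the right and rows downward; lengths in m; the calibration is good to about 2 mm. A picture is of the moment at which its call begins. camera_params takes no time and is no camera call.
- bot.hand_in(): hands the job in, once; it reports no verdict.
Trained networks look in the newest picture that a camera, given by its name, has taken for a name from the list of things; names that differ only in an ending like _2 or _b are one class to them, and where a whole thing is asked for, a point or a joint stands for the part that bears it (a point fixed in the world has none). Each returns a list of dicts, best first, with "conf" (0 to 1); they miss things now and then, are a little off and sometimes report something else, mostly with a low value. They report only what shows in the picture. A call takes as long as a camera call. They do not tell look-alikes from the thing itself.
- bot.silhouettes(camera, name): "mask" (420x560 bool, what is visible of it) and "centre" ([column, row] in pixels, amid what is visible of it).
The state is a dict: "time": time; "joints": joint angles; "qvel": joint speeds; "joint_efforts": joint torques, N m; "tool_pos": TCP position; "ee_rot": TCP orientation; "ft_force": force on the tool from outside, world axes, zero at the start; "moment": the same for the moment, N m; "opening": opening from 0.0 (shut) to 1.0 (fully open).
Only numpy, scipy, OpenCV 4.12 (cv2) and the standard library are available. Lean on these libraries where they do the work, as an engineer would, in place of code of your own. Each camera call takes 0.05 s, during which the arm holds its last target. There are 200 camera calls.

## Working session

There is one attempt and no reset: what is moved stays moved. The work goes in short steps, Python scripts to look and compute and a shell command to move; the robot and the scene stay as the last step left them, time stands still between calls to the robot, and variables do not carry over. Pictures are saved under pics/ and viewed, about 8 in all and at most 12, crops included, and the job is handed in when it is done.

```bash
mkdir -p pics
cat > h.py <<'E'
import numpy as np,cv2
from station import bot
def ray(cam,px):
    p=bot.camera_params(cam);K=np.array(p["mtx"]);T=np.array(p["T"])
    d=np.linalg.solve(K,np.array([px[0],px[1],1.]));d=d[:2]/d[2]
    u=d.copy()
    for _ in range(20): u=d/(1+p["k1"]*(u@u))
    v=T[:3,:3]@np.array([u[0],-u[1],-1.]);return T[:3,3],v/np.linalg.norm(v)
def at(cam,px,z):
    o,v=ray(cam,px);return o+v*(z-o[2])/v[2]
def proj(cam,P):
    p=bot.camera_params(cam);K=np.array(p["mtx"]);T=np.array(p["T"])
    P=np.atleast_2d(P);q=(P-T[:3,3])@T[:3,:3]
    u=np.c_[q[:,0]/-q[:,2],-q[:,1]/-q[:,2]];u=u*(1+p["k1"]*(u**2).sum(1))[:,None]
    return u@K[:2,:2].T+K[:2,2]
def save(img,n): cv2.imwrite("pics/"+n,img[:,:,::-1])
E
python3 - <<'E'
from h import *
np.set_printoptions(precision=4,suppress=True)
print(bot.observe())
for c in("top","side"):
    im=bot.capture(c);np.save(c+"0.npy",im);save(im,c+"0.png");p=bot.camera_params(c);print(c,p)
    for n in("cup_round","cup_square","board","holder","flask","tumbler","log_slice","canister"):
        for s in bot.silhouettes(c,n)[:3]:
            m=s["mask"];ys,xs=np.nonzero(m);print(c,n,round(s["conf"],2),np.round(s["centre"]),m.sum(),xs.min(),xs.max(),ys.min(),ys.max(),im[m].mean(0).round(), at(c,s["centre"],0))
print(bot.observe()["time"])
E
```

```text
{'time': 0.0, 'joints': array([ 52.2935,  21.8397,  74.3849,   0.0008,  83.8564, -12.3375]), 'qvel': array([ 0.048 ,  0.0576, -0.0136, -0.028 , -0.035 ,  0.0085]), 'joint_efforts': array([  0.0015, -43.7915, -22.4561,   0.0714,   0.0352,  -0.0001]), 'tool_pos': array([0.2355, 0.4967, 0.2381]), 'ee_rot': array([-89.9819,   0.0789,  64.6309]), 'ft_force': array([0.2655, 0.2827, 0.8971]), 'moment': array([-0.0206, -0.0662, -0.0181]), 'opening': 1.0017830249079152}
top {'mtx': array([[504.1614,   0.    , 280.5085],
       [  0.    , 504.1614, 212.2383],
       [  0.    ,   0.    ,   1.    ]]), 'k1': -0.1829139604198226, 'T': array([[-0.0011,  0.9962, -0.0867,  0.4444],
       [-1.    , -0.0013, -0.0023,  0.028 ],
       [-0.0024,  0.0867,  0.9962,  1.5798],
       [ 0.    ,  0.    ,  0.    ,  1.    ]])}
top cup_round 0.85 [373. 200.] 350 362 383 190 211 [88. 80. 69.] [ 0.6214 -0.2621  0.    ]
top cup_round 0.59 [407. 210.] 387 394 417 199 219 [116.  66.  68.] [ 0.5898 -0.3704  0.    ]
top cup_square 0.6 [398. 269.] 340 389 409 266 284 [118.  69.  70.] [ 0.4018 -0.3393 -0.    ]
top cup_sq
[... 1291 characters left out ...]
72 202 [121. 110.  99.] [0.5467 0.2632 0.    ]
side cup_square 0.64 [280. 336.] 1122 263 297 314 358 [108. 101.  88.] [ 0.455  -0.2274  0.    ]
side cup_square 0.58 [273. 382.] 1185 254 287 363 407 [170.  83.  95.] [ 0.3995 -0.3158  0.    ]
side board 0.76 [283. 258.] 3620 241 324 219 298 [189. 140.  86.] [ 0.5497 -0.0327  0.    ]
side flask 0.72 [240. 163.] 545 229 247 140 179 [126. 121. 107.] [0.592  0.3948 0.    ]
side tumbler 0.65 [382. 225.] 896 368 397 207 246 [153. 137. 109.] [ 0.8472 -0.0308  0.    ]
side log_slice 0.96 [307. 180.] 868 290 322 165 195 [132.  91.  55.] [0.751  0.2299 0.    ]
side canister 0.83 [160. 172.] 673 148 172 154 188 [173. 163. 150.] [0.3414 0.4517 0.    ]
0.9
```

Run:
```python
from h import *
t=np.load("top0.npy");s=np.load("side0.npy")
a=cv2.resize(t[115:315,140:440],(800,533),interpolation=cv2.INTER_CUBIC);save(a,"t_crop.png")
a=cv2.resize(s[130:410,130:430],(640,597),interpolation=cv2.INTER_CUBIC);save(a,"s_crop.png")
```

```text
(no output)
```

View pics/t_crop.png

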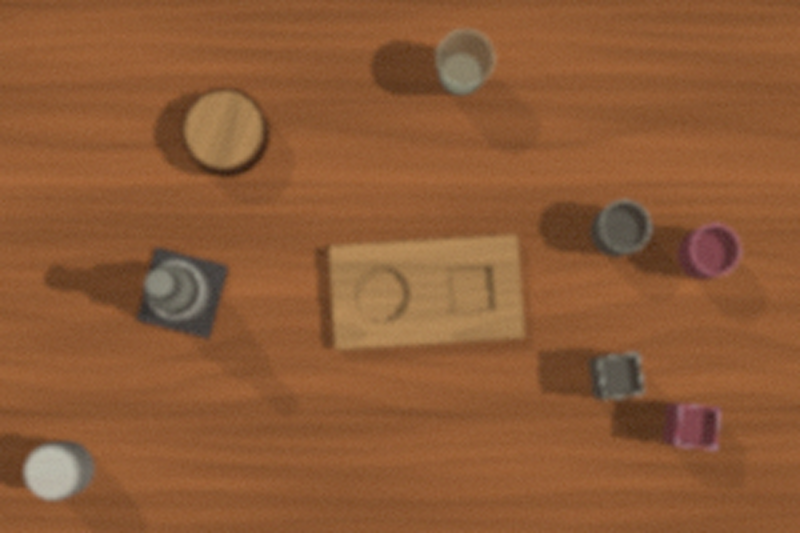

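View pics/s_crop.png

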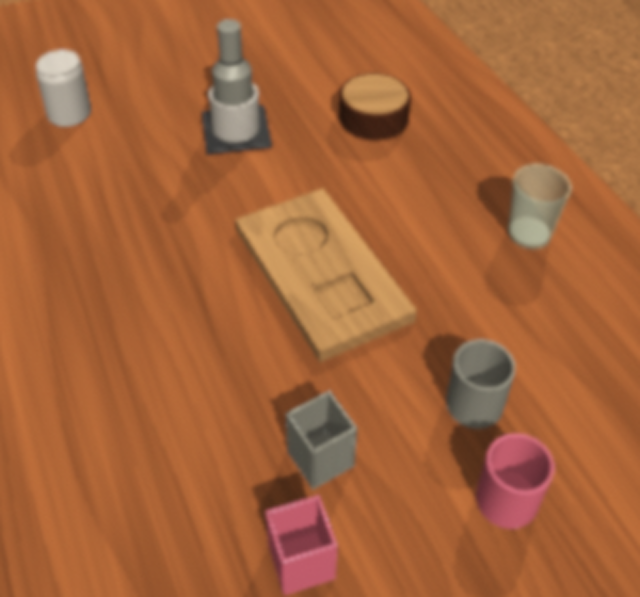

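```bash
cat > fit.py <<'E'
from h import *
from scipy.optimize import least_squares
def circ(r,z,n=48):
    a=np.arange(n)*2*np.pi/n;return np.c_[r*np.cos(a),r*np.sin(a),np.full(n,z)]
def box(a,b,z): return np.array([[sx*a,sy*b,z] for sx in(-1,1) for sy in(-1,1)])
M={"cup_round":np.r_[circ(.03,0),circ(.03,.07)],"cup_square":np.r_[box(.024,.024,0),box(.024,.024,.07)],
"board":np.r_[box(.06,.11,0),box(.06,.11,.02)],"tumbler":np.r_[circ(.03,0),circ(.034,.085)],"log_slice":np.r_[circ(.05,0),circ(.05,.045)],
"canister":np.r_[circ(.032,0),circ(.032,.09)]}
def place(n,q,z0=0):
    c,s=np.cos(q[2]),np.sin(q[2]);P=M[n].copy();P[:,:2]=P[:,:2]@np.array([[c,s],[-s,c]])+q[:2];P[:,2]+=z0;return P
def hull(c,n,q,z0=0): return cv2.convexHull(proj(c,place(n,q,z0)).astype(np.float32))
def fit(n,masks,q0,z0=0):
    pts={}
    for c,m in masks.items():
        big=cv2.GaussianBlur(m.astype(np.float32),(0,0),.8)
        big=(cv2.resize(big,None,fx=4,fy=4,interpolation=cv2.INTER_LINEAR)>.5).astype(np.uint8)
        k=max(cv2.findContours(big,0,cv2.CHAIN_APPROX_NONE)[0],key=cv2.contourArea)[:,0].astype(float)
        pts[c]=(k+.5)/4-.5
    f=lambda q:np.concatenate([[cv2.pointPolygonTest(hull(c,n,q,z0),tuple(map(float,p)),True) for p in k] for c,k in pts.items()])
    r=least_squares(f,q0,loss="soft_l1",f_scale=.7,diff_step=1e-4,x_scale=[.01,.01,.1])
    return r.x,np.sqrt(np.mean(f(r.x)**2))
def grey(c,n,q):  # best steel (non-pink) silhouette nearest to guess
    im=bot.capture(c);best=None
    for s in bot.silhouettes(c,n):
        m=s["mask"];rgb=im[m].mean(0)
        if n[:3]=="cup" and rgb[0]-rgb[1]>25: continue
        return m
E
python3 - <<'E'
from fit import *
np.set_printoptions(precision=4,suppress=True)
G={"cup_round":[.61,-.25,0],"cup_square":[.43,-.24,.1],"board":[.53,-.03,.0],"tumbler":[.81,-.06,0],"log_slice":[.73,.2,0],"canister":[.34,.41,0]}
for n,q in G.items():
    ms={c:grey(c,n,q) for c in("top","side")}
    ms={c:m for c,m in ms.items() if m is not None}
    x,e=fit(n,ms,q);print(n,x[:2],np.degrees(x[2]).round(1),"rms",e.round(2),end=" ")
    for c in ms: y,e=fit(n,{c:ms[c]},x);print(c,y[:2],np.degrees(y[2]).round(1),e.round(2),end=" ")
    print()
for p in ((200,222.5),):print("flask top",at("top",p,.173))
print(at("side",(238.0,144),.173), at("side",(241,189),0.008))
print(bot.observe()["time"])
E
```

```text
Traceback (most recent call last):
  File "fit.py", line 20, in fit
    r=least_squares(f,q0,loss="soft_l1",f_scale=.7,diff_step=1e-4,x_scale=[.01,.01,.1])
  File "fit.py", line 19, in <lambda>
    f=lambda q:np.concatenate([[cv2.pointPolygonTest(hull(c,n,q,z0),tuple(map(float,p)),True) for p in k] for c,k in pts.items()])
                                                     ~~~~^^^^^^^^^^
  File "fit.py", line 11, in hull
    def hull(c,n,q,z0=0): return cv2.convexHull(proj(c,place(n,q,z0)).astype(np.float32))
                                                ~~~~^^^^^^^^^^^^^^^^^
  File "h.py", line 12, in proj
    p=bot.camera_params(cam);K=np.array(p["mtx"]);T=np.array(p["T"])
ValueError: time passes only in moves, steps and waits
```

```bash
python3 - <<'E'
s=open("h.py").read()
s=s.replace("def ray","import functools\ncp=functools.lru_cache(None)(bot.camera_params)\ndef ray",1).replace("p=bot.camera_params(cam)","p=cp(cam)")
open("h.py","w").write(s)
s=open("fit.py").read()
s=s.replace('''    r=least_squares(f,q0,loss="soft_l1",f_scale=.7,diff_step=1e-4,x_scale=[.01,.01,.1])
    return r.x,''','''    q0=np.array(q0,float);S=np.array([.02,.02,.2 if n in("cup_square","board") else 1e-6])
    r=least_squares(lambda u:f(q0+(u-1)*S),[1.,1,1],loss="soft_l1",f_scale=.7,diff_step=5e-3);r.x=q0+(r.x-1)*S
    return r.x,''')
open("fit.py","w").write(s)
E
cat > m.py <<'E'
from fit import *
np.set_printoptions(precision=4,suppress=True)
G={"cup_round":[.61,-.25,0],"cup_square":[.43,-.24,.1],"board":[.53,-.03,.0],"tumbler":[.81,-.06,0],"log_slice":[.73,.2,0],"canister":[.34,.41,0]}
for n,q in G.items():
    ms={c:grey(c,n,q) for c in("top","side")}
    ms={c:m for c,m in ms.items() if m is not None}
    x,e=fit(n,ms,q);print(n,x[:2],np.degrees(x[2]).round(1),"rms",e.round(2),end=" ")
    for c in ms: y,e=fit(n,{c:ms[c]},x);print(c,y[:2],np.degrees(y[2]).round(1),e.round(2),end=" ")
    print()
for p in ((200,222.5),):print("flask top",at("top",p,.173))
print(at("side",(238.0,144),.173), at("side",(241,189),0.008))
print(bot.observe()["time"])
E
python3 m.py
```

```text
cup_round [ 0.6161 -0.2542] 0.0 rms 0.62 top [ 0.6149 -0.2522] 0.0 0.53 side [ 0.6163 -0.2545] -0.0 0.57 
cup_square [ 0.4453 -0.2468] 6.7 rms 0.57 top [ 0.4447 -0.2453] 5.1 0.69 side [ 0.4453 -0.2471] 7.4 0.41 
board [ 0.5428 -0.0281] 3.7 rms 0.37 side [ 0.5428 -0.0281] 3.7 0.37 
tumbler [ 0.8076 -0.0718] 0.0 rms 0.49 top [ 0.8076 -0.0718] 0.0 0.49 
log_slice [0.7311 0.2078] 0.0 rms 0.55 top [0.7307 0.208 ] -0.0 0.43 side [0.7313 0.2072] 0.0 0.63 
canister [0.3364 0.3944] 0.0 rms 0.68 top [0.3368 0.3941] 0.0 0.84 side [0.3363 0.3947] 0.0 0.54 
flask top [0.5382 0.2574 0.173 ]
[0.5416 0.245  0.173 ] [0.5456 0.258  0.008 ]
2.3
```

```bash
python3 -m handwheel '[0,0,0,0,8.08,0,88, 0,0,0,0,8.08,0,88, 0,0,0,0,8.08,0,88, 0,0,0,0,8.08,0,88, 0,0,0,0,8.08,0,88, 0,0,0,0,8.08,0,88, 0,0,0,0,8.08,0,88, 0,0,0,0,8.08,0,88]' 20
python3 -m handwheel '[22,0,-44,0,0,0,88, 22,0,-44,0,0,0,88, 22,0,-44,0,0,0,88, 22,0,-44,0,0,0,88, 22,0,-44,0,0,0,88, 22,0,-44,0,0,0,88, 22,0,-44,0,0,0,88, 22,0,-44,0,0,0,88]'
python3 -m handwheel '[22,0,-44,0,0,0,88, 22,0,-44,0,0,0,88, 22,0,-44,0,0,0,88, 22,0,-44,0,0,0,88, 22,0,-44,0,0,0,88, 22,0,-44,0,0,0,88, 22,0,-44,0,0,0,88, 22,0,-44,0,0,0,88]'
```

```text
time: 3.1
tool_pos: [0.2356, 0.4969, 0.2388]
ee_rot: [-90.0, 0.0, -0.3]
ft_force: [0.2, -0.1, -0.4]
opening: 0.999
time: 3.9
tool_pos: [0.4121, 0.143, 0.239]
ee_rot: [-90.0, -0.0, -0.0]
ft_force: [0.9, 0.9, -0.6]
opening: 1.004
time: 4.7
tool_pos: [0.5881, -0.2091, 0.2388]
ee_rot: [-90.0, -0.0, -0.0]
ft_force: [0.4, -0.3, -0.1]
opening: 1.002
```

```bash
python3 -m handwheel '[28,0,-22,0,0,0,88, 0,0,-22.5,0,0,0,88, 0,40,0,0,0,0,88, 0,40,0,0,0,0,88, 0,45,0,0,0,0,88, 0,45,0,0,0,0,88, 0,34,0,0,0,0,88, 0,0,0,0,0,0,88]'
python3 -m handwheel '[0,0,0,0,0,0,40, 0,0,0,0,0,0,40, 0,0,0,0,0,0,40, 0,0,0,0,0,0,40, 0,0,0,0,0,0,40]' 25
```

```text
time: 5.5
tool_pos: [0.613, -0.2503, 0.0303]
ee_rot: [-89.7, 0.4, -0.0]
ft_force: [-0.5, 0.1, 0.5]
opening: 0.996
time: 6.0
tool_pos: [0.616, -0.252, 0.0365]
ee_rot: [-90.1, -0.1, 0.0]
ft_force: [-1.4, 0.6, 6.6]
opening: 0.682
```

```bash
python3 -m handwheel '[0,-30,0,0,0,0,40, 0,-45,0,0,0,0,40, -12.8,0,46.2,0,0,0,40, -12.8,0,46.2,0,0,0,40, -12.8,0,46.2,0,0,0,40, -12.8,0,46.2,0,0,0,40, -12.8,0,46.2,0,0,0,40, -12.8,0,46.2,0,0,0,40]'
python3 -m handwheel '[0,20,0,0,0,0,40,0,5,0,0,0,0,40,0,0,0,0,0,0,40,0,0,0,0,0,0,40]'
cat > look.py <<'E'
import sys
from fit import *
np.set_printoptions(precision=4,suppress=True)
n,tag=sys.argv[1:3]
for _ in range(3): o=bot.observe();print(o["tool_pos"],o["ee_rot"],o["ft_force"],o["time"])
for c in("top","side"):
    im=bot.capture(c);np.save(f"{c}_{tag}.npy",im)
    for s in bot.silhouettes(c,n)[:3]:
        m=s["mask"];print(c,n,round(s["conf"],2),np.round(s["centre"]),m.sum(),im[m].mean(0).round())
    b=bot.silhouettes(c,"board")
    if b: np.save(f"b_{c}_{tag}.npy",b[0]["mask"]);x,e=fit("board",{c:b[0]["mask"]},[.543,-.028,.065]);print("board",c,x,e)
o=proj("top",[[.54,-.03,.02]])[0];p=proj("side",[[.54,-.03,.02]])[0]
def cr(c,p): 
    x,y=int(p[0]),int(p[1]);im=np.load(f"{c}_{tag}.npy")[max(0,y-60):y+60,x-60:x+60]
    return cv2.resize(im,(400,400*im.shape[0]//im.shape[1]),interpolation=cv2.INTER_CUBIC)
save(np.hstack([cr("top",o),cr("side",p)]),tag+".png")
E
python3 look.py cup_round r1
```

```text
time: 6.8
tool_pos: [0.538, 0.0273, 0.1103]
ee_rot: [-90.0, -0.1, -0.0]
ft_force: [0.8, -0.1, -1.0]
opening: 0.684
time: 7.2
tool_pos: [0.5393, 0.0247, 0.0853]
ee_rot: [-90.0, -0.0, -0.1]
ft_force: [-0.0, -0.2, -2.3]
opening: 0.681
[0.5393 0.0247 0.0853] [-90.011   -0.0486  -0.0874] [-0.0373 -0.2038 -2.3412] 7.2
[0.5393 0.0247 0.0853] [-90.011   -0.0486  -0.0874] [-0.0373 -0.2038 -2.3412] 7.2
[0.5393 0.0247 0.0853] [-90.011   -0.0486  -0.0874] [-0.0373 -0.2038 -2.3412] 7.2
top cup_round 0.77 [403. 208.] 383 [119.  67.  69.]
board top [ 0.5432 -0.0272  0.0562] 6.145166158978497
side cup_round 0.96 [276. 222.] 787 [117. 113.  99.]
side cup_round 0.95 [369. 353.] 1202 [172.  84.  95.]
side cup_round 0.58 [238. 167.] 417 [83. 79. 70.]
board side [ 0.5428 -0.0287  0.071 ] 4.919176002595177
```

View pics/r1.png

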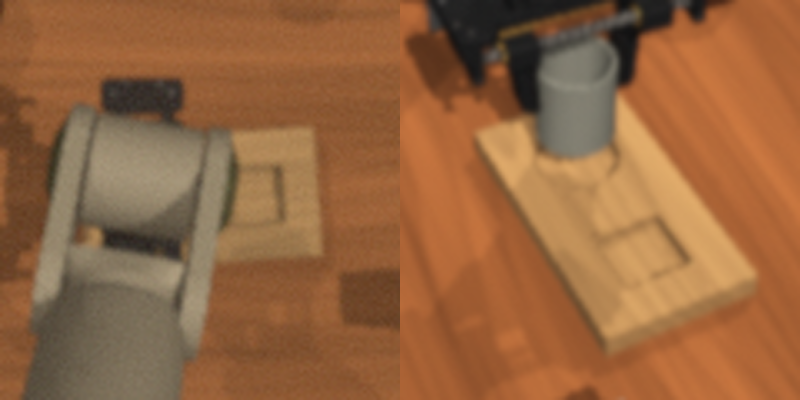

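```bash
cat > rel.py <<'E'
import sys
from fit import *
np.set_printoptions(precision=4,suppress=True)
from scipy.ndimage import map_coordinates as mc
def rim(c,pts,im,R=.008):  # shift of the rim points that maximises edge strength
    g=cv2.cvtColor(im,cv2.COLOR_RGB2GRAY).astype(np.float32);g=cv2.GaussianBlur(g,(0,0),.8)
    G=np.hypot(cv2.Sobel(g,5,1,0),cv2.Sobel(g,5,0,1))
    best=(0,)
    for dx in np.arange(-R,R+1e-4,.0005):
        for dy in np.arange(-R,R+1e-4,.0005):
            u=proj(c,pts+[dx,dy,0]);s=mc(G,[u[:,1],u[:,0]],order=1).mean()
            if s>best[0]: best=(s,dx,dy)
    return np.array(best)
if __name__=="__main__":
    b=np.array([.5428,-.0281]);y=np.radians(3.7);ax=np.array([-np.sin(y),np.cos(y)]);bx=np.array([ax[1],-ax[0]])
    h0=np.r_[b+.052*ax,0];h1=np.r_[b-.052*ax,0];print(h0,h1)
    t=np.linspace(-.0255,.0255,25);o=np.full(25,.0255)
    sq=np.r_[np.c_[t,o],np.c_[t,-o],np.c_[o,t],np.c_[-o,t]]
    sq=np.c_[sq@np.array([bx,ax]),np.full(100,.02)]
    for c in("top","side"):
        im=np.load(c+"0.npy");print(c,"h0",rim(c,circ(.0315,.02)+h0,im),"h1",rim(c,sq+h1,im))
        out=np.r_[[[s*.06,v] for s in(-1,1) for v in np.linspace(-.11,.11,60)],[[v,s*.11] for s in(-1,1) for v in np.linspace(-.06,.06,30)]]
        print("outline",rim(c,np.c_[out@np.array([bx,ax])+b,np.full(180,.02)],im))
    im=np.load("side_r1.npy");m=[s["mask"] for s in bot.silhouettes("side","cup_round") if abs(s["centre"][0]-276)<8]
    print("cup",fit("cup_round",{"side":m[0]},[h0[0],h0[1],0],.05))
    t=np.linspace(0,2*np.pi,200);d=np.array(cp("side")["T"])[:2,3]-h0[:2];a0=np.arctan2(d[1],d[0]);a=a0+np.linspace(-1.3,1.3,60)
    low=np.c_[.03*np.cos(a),.03*np.sin(a),np.full(60,.05)]+h0
    print("cup bottom arc",rim("side",low,im))
E
python3 rel.py
```

```text
[0.5394 0.0238 0.    ] [ 0.5462 -0.08    0.    ]
top h0 [44.3624  0.004  -0.002 ] h1 [47.6709  0.0045 -0.001 ]
outline [104.5765   0.0005   0.001 ]
side h0 [49.406  0.004 -0.001] h1 [60.7923  0.003  -0.0015]
outline [123.2854   0.001   -0.001 ]
cup (array([0.5389, 0.0206, 0.    ]), np.float64(1.0336650042858375))
cup bottom arc [109.179  -0.007  -0.003]
```

```bash
cat > ov.py <<'E'
from rel import *
def ov(c,f,items,ctr,name,w=34,k=12):
    im=np.load(f);x0,y0=int(ctr[0])-w,int(ctr[1])-w
    a=cv2.resize(im[y0:y0+2*w,x0:x0+2*w],None,fx=k,fy=k,interpolation=cv2.INTER_CUBIC)
    for P,col in items:
        u=((proj(c,P)-[x0,y0]+.5)*k).round().astype(np.int32)
        cv2.polylines(a,[u],True,col,1)
    return a[:590]
E
python3 - <<'E'
from ov import *
h0=np.array([.5399,.0233,0]);c=np.array([.5395,.0227,0])
A=ov("side","side_r1.npy",[(circ(.03,.05)+c,(255,0,0)),(circ(.03,.12)+c,(255,0,0)),(circ(.0315,.02)+h0,(0,255,0))],proj("side",[[.54,.023,.05]])[0],"")
B=ov("side","side0.npy",[(circ(.0315,.02)+h0,(0,255,0)),(circ(.0315,.01)+h0,(0,255,255))],proj("side",[[.54,.023,.02]])[0],"",w=25,k=14)
h=min(len(A),len(B));im=np.hstack([A[:h,180:620],B[:h,150:550]]);print(im.shape);save(im[:,:800],"ov1.png")
E
```

```text
(590, 840, 3)
```

View pics/ov1.png

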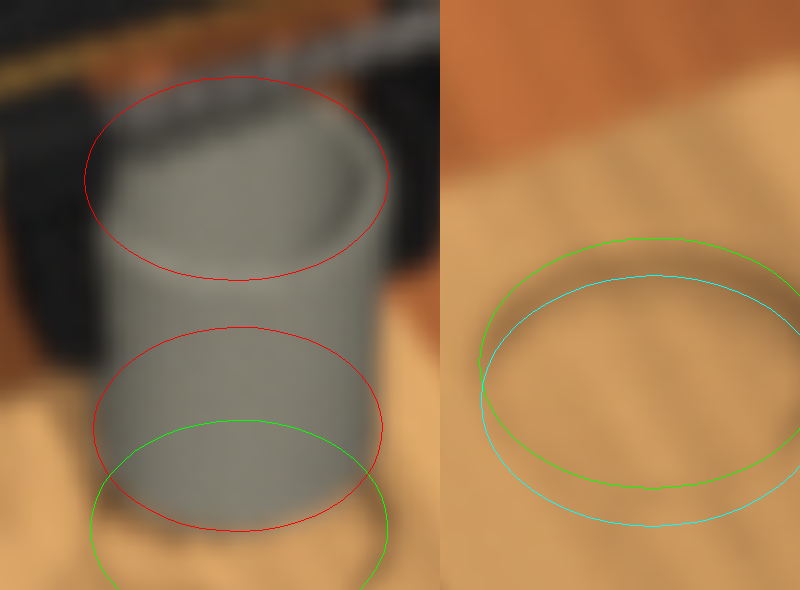

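```bash
python3 -m handwheel '[0.5,15,0.5,0,0,0,40,0,13,0,0,0,0,40,0,3,0,0,0,0,40,0,2,0,0,0,0,40,0,0,0,0,0,0,40]'
```

```text
time: 8.05
tool_pos: [0.5393, 0.0261, 0.0519]
ee_rot: [-90.0, 0.0, -0.0]
ft_force: [-0.3, -0.3, -0.6]
opening: 0.678
```

```bash
python3 -m handwheel '[0,3,0,0,0,0,40,0,3,0,0,0,0,40,0,0,0,0,0,0,40]'
```

```text
time: 8.35
tool_pos: [0.5394, 0.0261, 0.0465]
ee_rot: [-90.0, -0.1, -0.0]
ft_force: [-2.6, 1.2, 6.4]
opening: 0.678
```

```bash
python3 -m handwheel '[0,1.5,0,0,0,0,40,0,0,0,0,0,0,40]'; python3 -m handwheel '[0,0,0,0,0,0,80,0,0,0,0,0,0,80,0,0,0,0,0,0,80]';  python3 -m handwheel '[0,-40,0,0,0,0,88,0,-50,0,0,0,0,88,0,-50,0,0,0,0,88,-12.5,0,-45,0,0,0,88,-12.5,0,-45,0,0,0,88,-12.5,0,-45,0,0,0,88,-12.5,0,-45,0,0,0,88,-12.5,0,-45,0,0,0,88]'
```

```text
time: 8.55
tool_pos: [0.5394, 0.0261, 0.0464]
ee_rot: [-90.0, -0.1, 0.0]
ft_force: [-6.3, 0.9, 21.2]
opening: 0.681
time: 8.85
tool_pos: [0.5393, 0.0261, 0.0442]
ee_rot: [-90.0, 0.0, -0.0]
ft_force: [-1.1, 0.5, 0.3]
opening: 0.903
time: 9.65
tool_pos: [0.4759, -0.2006, 0.1842]
ee_rot: [-90.0, 0.0, -0.0]
ft_force: [1.0, -0.7, 0.1]
opening: 1.002
```

```bash
python3 -m handwheel '[0,0,0,0,-6.7,0,88, -17.9,0,-21.1,0,0,0,88, -17.9,0,-21.2,0,0,0,88, 0,45,0,0,0,0,88, 0,45,0,0,0,0,88, 0,40,0,0,0,0,88, 0,19,0,0,0,0,88, 0,0,0,0,0,0,88]'
python3 -m handwheel '[0,0,0,0,0,0,30, 0,0,0,0,0,0,30, 0,0,0,0,0,0,30, 0,0,0,0,0,0,30, 0,0,0,0,0,0,30, 0,0,0,0,0,0,30]' 25
```

```text
time: 10.45
tool_pos: [0.445, -0.2443, 0.0329]
ee_rot: [-89.8, 0.2, 6.7]
ft_force: [0.1, -0.3, -0.6]
opening: 0.999
time: 11.05
tool_pos: [0.446, -0.2451, 0.0357]
ee_rot: [-90.0, -0.0, 6.7]
ft_force: [-1.4, 1.5, 4.3]
opening: 0.547
```

```bash
python3 -m handwheel '[0,-30,0,0,0,0,30, 0,-40,0,0,3,0,30, 27.9,0,40,0,0,0,30, 27.9,0,40,0,0,0,30, 27.9,0,40,0,0,0,30, 27.8,0,39.8,0,0,0,30, 0,20,0,0,0,0,30,0,0,0,0,0,0,30]'
python3 - <<'E'
from ov import *
o=bot.observe();print(o["tool_pos"],o["ee_rot"],o["time"])
im=bot.capture("side");np.save("side_q.npy",im)
for s in bot.silhouettes("side","cup_round"):
    m=s["mask"];rgb=im[m].mean(0);
    if rgb[0]-rgb[1]<25: print("round",s["conf"],s["centre"],fit("cup_round",{"side":m},[.54,.0235,0],.01))
for s in bot.silhouettes("side","cup_square"):
    m=s["mask"];rgb=im[m].mean(0);
    if rgb[0]-rgb[1]<25: print("sq",s["conf"],s["centre"],fit("cup_square",{"side":m},[.5467,-.0805,.065],.05))
y=np.radians(3.7);R=np.array([[np.cos(y),-np.sin(y)],[np.sin(y),np.cos(y)]])
def sq(a,z,q): p=np.array([[-a,-a],[a,-a],[a,a],[-a,a]])@R.T+q; return np.c_[p,np.full(4,z)]
h1=[.5467,-.0805]
A=ov("side","side_q.npy",[(sq(.024,.05,h1),(255,0,0)),(sq(.024,.12,h1),(255,0,0)),(sq(.0255,.02,h1),(0,255,0)),(circ(.03,.08)+[.54,.0233,0],(0,0,255))],proj("side",[[.545,-.06,.04]])[0],"",w=40,k=10)
B=ov("side","side0.npy",[(sq(.0255,.02,h1),(0,255,0)),(sq(.0255,.01,h1),(0,255,255))],proj("side",[[.545,-.08,.02]])[0],"",w=20,k=15)
im=np.hstack([A[:590,200:600],B[:590][:,:400] if len(B)>=590 else np.pad(B,((0,590-len(B)),(0,0),(0,0)))[:,100:500]]);save(im,"ov2.png")
E
```

```text
time: 11.85
tool_pos: [0.5462, -0.0768, 0.0832]
ee_rot: [-89.9, 0.2, 3.8]
ft_force: [-0.5, -0.1, -1.9]
opening: 0.543
[ 0.5462 -0.0768  0.0832] [-89.9003   0.239    3.8288] 11.85
sq 0.82 [293.2, 253.6] (array([ 0.5487, -0.0901, -0.5671]), np.float64(2.0878688000829793))
sq 0.47 [236.7, 173.4] (array([ 0.4949,  0.1671, -1.1431]), np.float64(2.1035993556404153))
```

View pics/ov2.png

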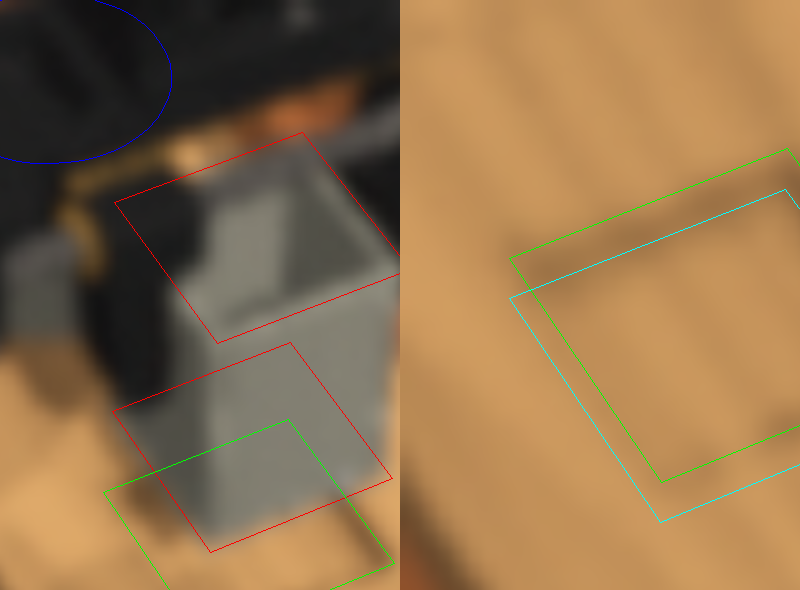

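```bash
python3 -m handwheel '[0,10,0,0,0,0,30,0,0,0,0,0,0,30,0,0,0,0,0,0,30]'
python3 - <<'E'
from h import *
bot.capture("side")
print(bot.observe()["tool_pos"])
E
```

```text
time: 12.3
tool_pos: [0.5469, -0.0789, 0.0752]
ee_rot: [-90.0, 0.0, 3.6]
ft_force: [-0.3, 0.5, -2.0]
opening: 0.544
[ 0.54701041 -0.07884991  0.07536542]
```

```bash
python3 -m handwheel '[0,10,0,0,0,0,30,0,8,0,0,0,0,30,0,2,0,0,0,0,30,0,2,0,0,0,0,30,0,2,0,0,0,0,30,0,0,0,0,0,0,30]'
```

```text
time: 12.95
tool_pos: [0.5471, -0.0784, 0.0511]
ee_rot: [-90.0, 0.0, 3.7]
ft_force: [-0.2, -0.3, -2.3]
opening: 0.545
```

```bash
python3 -m handwheel '[0,3,0,0,0,0,30,0,2.5,0,0,0,0,30,0,0,0,0,0,0,30]'
```

```text
time: 13.25
tool_pos: [0.5471, -0.0784, 0.0457]
ee_rot: [-90.0, -0.0, 3.7]
ft_force: [0.5, 0.0, -1.8]
opening: 0.545
```

```bash
python3 -m handwheel '[0,0.5,0,0,0,0,30,0,0,0,0,0,0,80,0,0,0,0,0,0,80,0,0,0,0,0,0,80]'; python3 -m handwheel '[0,-40,0,0,0,0,80,0,-40,0,0,0,0,88,0,-45,0,0,3.7,0,88,0,-45,0,0,0,0,88,-30,0,-30,0,0,0,88,-40,0,-30,0,0,0,88,-40,0,-30,0,0,0,88]'
python3 - <<'E'
from ov import *
h1=[.5467,-.0805,.065]
for c in("side","top"):
    im=bot.capture(c);np.save(c+"_e.npy",im)
    for n,q,z in(("cup_round",[.54,.0235,0],.01),("cup_square",h1,.01)):
        for s in bot.silhouettes(c,n):
            m=s["mask"];rgb=im[m].mean(0)
            if rgb[0]-rgb[1]<25 and s["conf"]>.4: print(c,n,round(s["conf"],2),s["centre"],fit(n,{c:m},q,z))
    for s in bot.silhouettes(c,"flask"): m=s["mask"];ys,xs=np.nonzero(m);print(c,"flask",s["conf"],s["centre"],xs.min(),xs.max(),ys.min(),ys.max())
    for z,r in((.173,.015),(.068,.033)):
        print(c,z,rim(c,circ(r,z)+[.542,.25,0],np.load(c+"0.npy"),.014))
print(bot.observe()["time"],bot.observe()["tool_pos"])
F=np.array([.542,.25,0])
A=ov("side","side_e.npy",[(circ(.03,.08)+[.54,.0233,0],(255,0,0))],proj("side",[[.543,-.028,.04]])[0],"",w=40,k=7)
B=ov("side","side0.npy",[],proj("side",[F+[0,0,.1]])[0],"",w=35,k=7)
C=ov("top","top_e.npy",[],proj("top",[[.54,.09,.1]])[0],"",w=52,k=5)[:300]
im=np.zeros((600,800,3),np.uint8)
im[:560,:400]=A[:,80:480];im[:280,400:800]=B[100:380,45:445];im[280:580,400:800]=C[:,60:460]
save(im,"e.png")
E
```

```text
time: 13.65
tool_pos: [0.5472, -0.0785, 0.0452]
ee_rot: [-90.0, -0.0, 3.7]
ft_force: [-0.4, -0.2, 0.3]
opening: 0.788
time: 14.35
tool_pos: [0.4358, -0.169, 0.2153]
ee_rot: [-90.0, -0.0, 0.1]
ft_force: [-0.1, -2.0, 0.2]
opening: 1.0
side cup_round 0.97 [271.4, 236.3] (array([0.5393, 0.0288, 0.    ]), np.float64(4.151889430522893))
side flask 0.28 [274.1, 234.8] 260 280 217 248
side 0.173 [80.2507  0.0005  0.0065]
side 0.068 [94.825 -0.004  0.014]
top cup_round 0.67 [284.2, 225.5] (array([ 0.538 ,  0.0255, -0.    ]), np.float64(0.9905111341129685))
top cup_square 0.59 [320.1, 226.2] (array([ 0.5464, -0.0786,  0.0822]), np.float64(0.3604415229442318))
top flask 0.78 [206.8, 222.6] 195 214 215 232
top 0.173 [116.6773   0.001    0.01  ]
top 0.068 [111.2281   0.       0.006 ]
14.75 [ 0.4378 -0.1678  0.2151]
```

View pics/e.png

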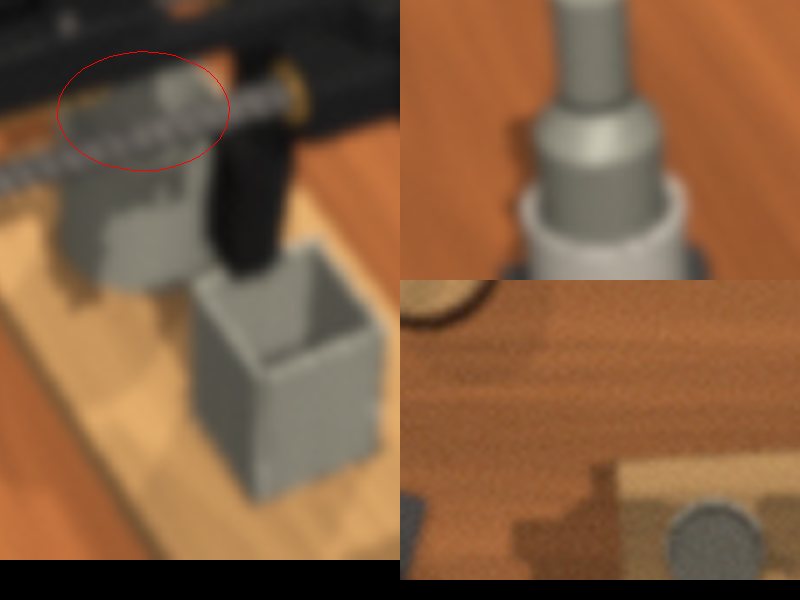

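```bash
python3 -m handwheel '[11.6,0,47,0,0,0,88,11.6,0,47,0,0,0,88,11.6,0,47,0,0,0,88,11.6,0,47,0,0,0,88,11.6,0,47,0,0,0,88,11.6,0,47,0,0,0,88,11.6,0,47,0,0,0,88,11.6,0,47,0,0,0,88]'; python3 -m handwheel '[11.9,0,49,0,0,0,88,0,0,0,0,0,0,88,0,0,0,0,0,0,88]'
```

```text
time: 15.55
tool_pos: [0.53, 0.2109, 0.215]
ee_rot: [-90.0, 0.0, 0.1]
ft_force: [0.3, 0.1, 0.4]
opening: 1.003
time: 15.85
tool_pos: [0.5413, 0.2578, 0.2144]
ee_rot: [-90.0, 0.1, 0.2]
ft_force: [0.6, -0.8, -0.4]
opening: 0.998
```

Descend and grip the neck.

```bash
python3 -m handwheel '[1,40,0,0,0,0,88,0,30,0,0,0,0,88,0,16,0,0,0,0,88,0,0,0,0,0,0,88,0,0,0,0,0,0,88]'; python3 -m handwheel '[0,0,0,0,0,0,10,0,0,0,0,0,0,10,0,0,0,0,0,0,10,0,0,0,0,0,0,10,0,0,0,0,0,0,10,0,0,0,0,0,0,10,0,0,0,0,0,0,10,0,0,0,0,0,0,10]' 45
```

```text
time: 16.35
tool_pos: [0.5431, 0.2556, 0.13]
ee_rot: [-90.0, -0.0, -0.1]
ft_force: [-0.6, -0.4, 0.0]
opening: 0.997
time: 17.15
tool_pos: [0.5428, 0.2562, 0.1292]
ee_rot: [-90.0, -0.0, -0.0]
ft_force: [0.7, -0.8, 0.6]
opening: 0.329
```

```bash
python3 -m handwheel '[0,-20,0,0,0,0,10,0,-25,0,0,0,0,10,0,-25,0,0,0,0,10,0,-30,0,0,0,0,10,0,-30,0,0,0,0,10,0,-20,0,0,0,0,10,0,0,0,0,0,0,10,0,0,0,0,0,0,10]'
python3 - <<'E'
from h import *
for _ in range(2): im=bot.capture("side")
print(bot.observe()["tool_pos"],bot.observe()["ft_force"],bot.observe()["opening"])
E
```

```text
time: 17.95
tool_pos: [0.5424, 0.2561, 0.278]
ee_rot: [-90.0, 0.1, -0.0]
ft_force: [-0.1, -1.3, -2.3]
opening: 0.334
[0.54225276 0.25602394 0.2773277 ] [ 0.15117161  0.35929594 -1.9841054 ] 0.3322328805852529
```

```bash
python3 -m handwheel '[-3,0,-15,0,0,0,10,-4,0,-35,0,0,0,10,-4,0,-40,0,0,0,10,-4,0,-45,0,0,0,10,-4,0,-45,0,0,0,10,-4,0,-45,0,0,0,10,-3,0,-35,0,0,0,10,-2,0,-24,0,0,0,10]'; python3 -m handwheel '[0,0,0,0,0,-4,10,0,0,0,0,0,-7,10,0,0,0,0,0,-8,10,0,0,0,0,0,-8,10,0,0,0,0,0,-8,10,0,0,0,0,0,-7,10,0,0,0,0,0,-3,10,0,0,0,0,0,0,10]'; python3 -m handwheel '[-10,10,0,0,0,0,10,-10,10,0,0,0,0,10,-9,9,0,0,0,0,10,0,0,0,0,0,0,10,0,0,0,0,0,0,10,0,0,0,0,0,0,10,0,0,0,0,0,0,10,0,0,0,0,0,0,10]'
```

```text
time: 18.85
tool_pos: [0.5135, -0.0308, 0.2786]
ee_rot: [-90.0, 0.1, -0.1]
ft_force: [-0.0, 0.9, -2.8]
opening: 0.332
time: 19.65
tool_pos: [0.5126, -0.028, 0.2775]
ee_rot: [-90.0, -44.8, -0.1]
ft_force: [0.4, 0.0, -2.6]
opening: 0.333
time: 20.45
tool_pos: [0.5148, -0.0279, 0.2387]
ee_rot: [-90.0, -45.0, 0.0]
ft_force: [-0.5, 0.1, -3.1]
opening: 0.332
```

Run:
```python
from ov import *
for c in("side","top"):
    im=bot.capture(c);np.save(c+"_f.npy",im)
for n,q in(("tumbler",[.8076,-.0718,0]),("log_slice",[.731,.208,0]),("canister",[.3365,.3944,0])):
    for c in("side","top"):
        for s in bot.silhouettes(c,n)[:1]: print(n,c,round(s["conf"],2),fit(n,{c:s["mask"]},q))
o=bot.observe();print(o)
u=np.array([-.7071,0,.7071]);foot=o["tool_pos"]-.121*u;print("foot",foot,"mid",foot+.08*u)
B=ov("side","side_f.npy",[(np.array([foot,foot+.165*u]),(255,0,0))],proj("side",[[.543,-.028,.1]])[0],"",w=75,k=4)
C=cv2.resize(np.load("top_f.npy")[150:300,220:345],(500,600))
save(np.hstack([B[:590,:450],C[:590,:350]]),"f.png")
```

```text
tumbler side 0.86 (array([ 0.8078, -0.0705,  0.    ]), np.float64(1.0190332563417788))
tumbler top 0.61 (array([ 0.8069, -0.072 ,  0.    ]), np.float64(0.4531550029052831))
log_slice side 0.8 (array([ 0.7319,  0.2074, -0.    ]), np.float64(1.7330565295094957))
log_slice top 0.82 (array([ 0.7309,  0.2077, -0.    ]), np.float64(0.4488819415559822))
canister side 0.79 (array([0.3381, 0.3995, 0.    ]), np.float64(3.6812801351202715))
canister top 0.87 (array([ 0.337 ,  0.3949, -0.    ]), np.float64(0.8029855595767605))
{'time': 20.85, 'joints': array([-24.9864,   5.4415, 111.2729,  40.9969,  27.0723, -55.9655]), 'qvel': array([-0.0586,  0.0632,  0.0485,  0.0417, -0.0628,  0.061 ]), 'joint_efforts': array([  0.0024, -26.4178, -20.8121,   1.0127,  -1.3588,   0.0589]), 'tool_pos': array([ 0.5147, -0.0278,  0.2382]), 'ee_rot': array([-89.9965, -44.9989,  -0.0152]), 'ft_force': array([ 0.7489, -0.1357, -2.9189]), 'moment': array([-0.0927,  0.8427,  0.0159]), 'opening': 0.331460707475253}
foot [ 0.6002 -0.0278  0.1527] mid [ 0.5437 -0.0278  0.2093]
```

View pics/f.png

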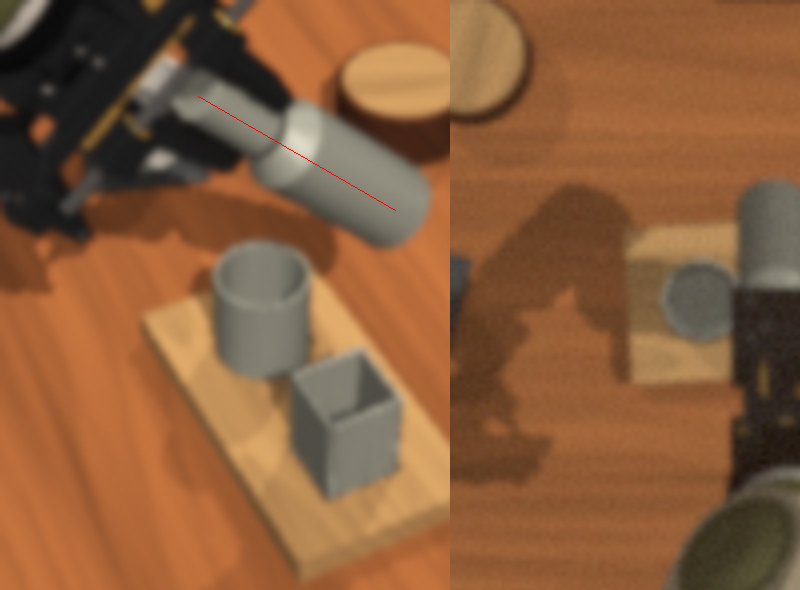

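Run:
```python
from fit import *
np.set_printoptions(precision=4,suppress=True)
im=bot.capture("side")
for n,q in(("cup_round",[.54,.0235,0]),("cup_square",[.5467,-.0805,.065])):
    for s in bot.silhouettes("side",n):
        m=s["mask"];rgb=im[m].mean(0)
        if rgb[0]-rgb[1]<25 and s["conf"]>.4:
            for z in(.01,.02): print(n,z,fit(n,{"side":m},q,z))
o=bot.observe();print(o["time"],o["tool_pos"])
```

```text
cup_round 0.01 (array([ 0.5412,  0.0269, -0.    ]), np.float64(1.0690979880147364))
cup_round 0.02 (array([0.5379, 0.0191, 0.    ]), np.float64(1.3170245442714208))
cup_square 0.01 (array([ 0.5478, -0.079 ,  0.0318]), np.float64(0.6371359351513762))
cup_square 0.02 (array([ 0.5438, -0.0866, -0.0095]), np.float64(0.8151058598845737))
cup_square 0.01 (array([ 0.33  ,  0.3357, -0.0097]), np.float64(3.0770436681376014))
cup_square 0.02 (array([ 0.3341,  0.3656, -0.1819]), np.float64(3.015032060961806))
21.0 [ 0.5147 -0.0279  0.2382]
```

```bash
python3 -c "
from station import bot
print(bot.hand_in())"
```

```text
the job is handed in; nothing more can be done
None
```

I handed the job in at about 21 s of the 61 s allowed, with both steel cups in their recesses and the flask held still, leaning, over the board. `hand_in` gives no verdict, so the outcome rests on the checks below.

- **Cups:** The last side picture shows both cups standing upright in their recesses. Going down, the square cup met no force below board level. The round cup met a hard stop at floor depth.
- **Cup positions:** The top-camera fit, taken after release, put both cups within about 1–2 mm of the estimated hole centres. The last side-camera fit was within about 2 mm for the square cup but about 3.5 mm off for the round one. I put that down to the side mask missing the 10 mm of cup sunk in the board, but I did not confirm it. If the cups had been standing 10 mm higher, on top of the board, the same fit would have put them 4–7 mm off, so it still favours them being seated.
- **Flask:** It is gripped by the neck, with the opening reading about 29 mm on the 30 mm neck. It leans 45.0°. Its foot is about 153 mm above the table, and flask_mid is about 1 mm from the estimated board centre. These figures come from the arm pose, and the side picture agrees and shows the flask touching nothing.
- **Bystanders:** The top-camera fits put the tumbler, log slice and canister within about 1 mm of where they started. The side fit for the canister read 5 mm off, but it was a poor fit.

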